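# Clip the filter and index the specimen carriage one hole towards the lens

## Robot

A 7-joint arm with a two-finger parallel gripper is mounted at the origin on the work surface. World frame = base frame: x ahead of the robot, y to its left, z up, the work surface at z = 0. Lengths are in m, angles in rad, forces in N, time in s.
With the tool pointing down it reaches from about 0.35 to 0.775 m from the base axis. Payload 3.1 kg.
Tool frame: the origin (TCP) lies at the very end of the fingers, on their centre line; the grasp point (between the pads) lies 19 mm behind it; x points along the fingers, y is the direction in which the jaws open and shut, and the axes are right-handed (so a half turn about x gives the same grasp; the last joint's range is limited). The gripper opens to 85 mm and grips with 20 to 120 N. Pads are 22 mm wide; open, the fingers measure 114 mm over their backs; the gripper's body (76 mm by 85 mm) begins 54 mm behind the grasp point. The pads swing forward as they close: fully open they stand 13 mm farther back than shut.
Start: joints at [-1.298, 0.311, 0.014, 1.512, -0.004, 1.319, -0.027], TCP at [0.17, 0.523, 0.231] pointing down, gripper open.
Joint ranges: [-2.7, 2.7], [-0.3, 1.91], [-1.27, 1.3], [0.12, 2.57], [-1.44, 4.58], [0.2, 2.03], [-3.05, 3.05]. Speed limits (rad/s): [2.79, 2.79, 3.14, 3.14, 3.14, 3.14, 3.14].

## Interface

Orientations are given as a 3x3 rotation matrix whose columns are the frame's x, y, z axes.
In Python, from workcell import robot gives the robot as it stands.
- The arm moves only by the tool apply_moves, never from a script. Its argument "increments" is a list of rows, each a list of 7 numbers: the shift along the tool's x, y, z in m, then the turn, a rotation vector about the tool's x, y, z in degrees, then the opening, from 0 (shut) to 1 (fully open). In form: [[tx, ty, tz, wx, wy, wz, jaw], ...]. A call has exactly 5 rows; each row is the pose to reach, as a shift and turn from the pose measured when the call began, along the tool's axes at that moment; what a row does not reach only later rows make up. A row lasts 1/12 s, in which the tool goes at most 41.7 mm and 7.16 degrees, less where a joint would pass 70% of its speed; a pose out of reach is approached as far as the arm can. A call with a gripper value outside its range is refused whole. The fingers move at their own pace and stop on an object; "grip_force" is the grip in N (left out, the last holds). Time passes only in rows, so rows that repeat a pose let the fingers close, or fill a call up. It gives the time, the measured TCP pose, the force and the opening at its end, in the units of the state.
- robot.get_obs(): the state, without advancing time (a new reading comes with each control period).
- robot.get_image(name): name is "scene" or "top" or "wrist"; returns a dict with "image" (400x640x3 uint8, blue, green, red), "z_map" (400x640 float32, m along the optical axis (not along the pixel's ray), 0 where there is no reading), "vertical_fov" (degrees; the focal length in pixels is half the picture's height over the tangent of half this angle, whatever the lens; pixels are square), "cx", "cy" (the principal point, pixels), "R" (3x3) and "t" (3): a world point X has camera coordinates R X + t. Camera axes: x right, y down, z forward; pixel columns grow to the right and rows downward; lengths in m; the calibration is good to about 2 mm. A picture is of the moment at which its call begins.
- robot.hand_in(): hands the job in, once; it reports no verdict.
The state is a dict: "time_s": time; "qpos": joint angles; "dq": joint speeds; "joint_torque": joint torques, N m; "position": TCP position; "tcp_rot": TCP orientation; "wrist_force": force on the tool from outside, world axes, zero at the start; "torque": the same for the moment, N m; "width": opening from 0.0 (shut) to 1.0 (fully open).
Only numpy, scipy, OpenCV 4.12 (cv2) and the standard library are available. Lean on these libraries where they do the work, as an engineer would, in place of code of your own. Each camera call takes 0.05 s, during which the arm holds its last target. There are 200 camera calls.

## Task

Clip the standing spring clamp down over the top edge of the carriage's upright filter plate and let go, so that it stays there by itself. Then pull up the carriage's spring-loaded lock plunger, slide the carriage to the next hole of the rail, towards the round lens head, and let the pin go fully home in that hole. Finish while holding: keep hold of the plunger knob with the pin home, and leave the other things on the table where they stand.

Things in the scene. Friction and masses are not known exactly. Their poses are not given: they have to be found in the camera images.
- rail: fixed white rail on the table, 130 mm (its x) by 290 mm (its y), carrying a steel guide rod and an aluminium ladder strip, top at z = 34 mm, with five holes 40 mm apart along its y, at y = -80, -40, 0, 40, 80 mm. Origin: centre of its underside; x points away from the robot, y along the rail, z up.
- carriage (a joint): slide of the black carriage plate (122 mm across the rail, 70 mm along it, top 45 mm above the table) along the rail's y, in m. 0 at the start = pin in the middle hole; +0.04 and -0.04 are the next holes. It is locked while the pin is in a hole; with the pin out it slides freely with about 2 N of friction, to +-0.085.
- index (a point): point on the carriage top on the plunger's axis, 30 mm from the rail's centre line on the robot's side. Axes as the rail.
- plunger (a joint): height of the lock plunger, in m: 0 = pin fully home in a hole (spring-loaded down: 4 N at 0, 7 N at full stroke), 0.018 = fully up. The 8 mm pin has a round nose and is clear of the hole from 0.012 up; let down between holes it rests on the strip at about 0.012. The holes are 11 mm long.
- knob (a point): middle of the plunger's black round knob: diameter 26 mm, 29 mm tall, from 16 mm below to 13 mm above this point, 90 mm above the table when the pin is home. Below the knob a thin stem and, from 29 mm below this point, the steel collar (diameter 24 mm). It moves with the plunger.
- filter_top (a point): middle of the top edge of the upright filter plate on the carriage: glass in an aluminium frame, 6 mm thick along the rail's y, 36 mm wide along the rail's x, standing 45 mm above the carriage plate (lowest 12 mm in a thicker foot); 90 mm above the table, 75 mm beyond the knob (rail's +x). Axes as the rail. It moves with the carriage.
- lens: fixed round lens head, stepped grey barrel with a 72 mm round foot, 85 mm tall, at one end of the rail (either end), in line with the ladder strip, 195 mm from the start position of the plunger's axis. Origin: centre of its underside.
- lamp: fixed square lamp housing with dark vents, 66 x 60 mm, 78 mm tall, at the other end of the rail. Origin: centre of its underside.
- clip: steel spring clamp (bulldog type, 65 g) standing on its two black jaws, handles up; 30 mm wide along its x, 76 mm tall; origin: centre of its underside, between the jaws; z up. Its two halves lie either side of its x-z plane, hinged about its x axis 34 mm above the origin. The frame belongs to the -y half, so it tips by half the jaw angle when the jaws are open.
- clip_grip (a point): point 60 mm above the clip's origin, midway between the handles, where they are squeezed together along the clip's y. The handles (26 mm wide along x) rise from 34 to 76 mm, flaring from 18 mm to 39 mm over their outsides; fully squeezed they are parallel and 18 mm over all, which takes about 10 N here.
- clip_nose (a point): same point as the clip's origin: between the jaw noses, at their lower end. The room between the jaws is 28 mm deep.
- clip_jaw (a joint): angle of the clip's jaws in rad: 0 shut by the spring (3 mm gap), 0.5 fully squeezed open (about 20 mm gap); about 0.1 when clipped on the 6 mm plate.
- oil: bystander, leave alone: small brown glass bottle with black cap, diameter 36, 55 tall (mm); origin: centre of its underside.
- dish: bystander, leave alone: clear plastic dish, diameter 60, 16 tall (mm); origin: centre of its underside.
- slidebox: bystander, leave alone: blue plastic slide box, 85 x 100, 35 tall (mm); origin: centre of its underside.
- tipbox: bystander, leave alone: white pipette-tip box, 80 x 120, 45 tall (mm); origin: centre of its underside.
- jar: bystander, leave alone: glass jar with white lid, diameter 64, 90 tall (mm); origin: centre of its underside.
- adapter: bystander, leave alone: dark steel ring, outer diameter 52, 18 tall (mm); origin: centre of its underside.
- beaker: bystander, leave alone: open glass beaker, diameter 60, 80 tall (mm); origin: centre of its underside.
There are look-alikes about, which are no part of the job. What is shaped like the clip but blue is not meant.

How it is judged:
By the outcome, as a careful person would: the job done as asked, in the order asked, and still so for the second after the job is handed in, while the arm keeps its last pose, push and grip.
It also fails if it takes over 48 s, if anything falls off the work surface, if the arm or the gripper's body presses on something with over 40 N, if the wrist force passes 120 N, or if a joint passes its speed limit or range.

## Working session

There is one attempt and no reset: what is moved stays moved. The work goes in short steps, Python scripts to look and compute and a tool call to move; the robot and the scene stay as the last step left them, time stands still between calls to the robot, and variables do not carry over. Pictures are saved under pics/ and viewed, on a budget of 10 in all, crops included, one or two more only if the job needs it, and the job is handed in when it is done.

Besides the shell and the picture viewer there is one more tool, called as name(argument=value, ...), one argument or row to a line, values as JSON. apply_moves: Moves the arm, as the interface text tells. Its arguments: {"type":"object","properties":{"increments":{"type":"array","items":{"type":"array","items":{"type":"number"}}},"grip_force":{"type":"number"}},"required":["increments"]}

```bash
mkdir -p pics; ls
cat > h.py <<'E'
from workcell import robot
import numpy as np, cv2
def shot(n,f=None):
    d=robot.get_image(n)
    if f: cv2.imwrite('pics/'+f,d['image'])
    return d
def world(d,mask=None):
    z=d['z_map']; H,W=z.shape; f=H/2/np.tan(np.radians(d['vertical_fov'])/2)
    v,u=np.mgrid[:H,:W]
    P=np.stack([(u-d['cx'])*z/f,(v-d['cy'])*z/f,z],-1)
    X=(P-np.array(d['t']))@np.array(d['R'])
    X[z==0]=np.nan
    return X
E
python3 - <<'E'
from h import *
o=robot.get_obs(); print({k:np.round(v,3).tolist() for k,v in o.items()})
for n in ['top','scene']:
    d=shot(n,n+'1.png'); np.savez(n+'1.npz',**{k:np.array(v) for k,v in d.items()})
    print(n,d['vertical_fov'],np.round(d['R'],3).tolist(),np.round(d['t'],3), np.round(-np.array(d['R']).T@d['t'],3))
E
```

```text
pics
{'time_s': 0.0, 'qpos': [-1.298, 0.312, 0.014, 1.513, -0.004, 1.319, -0.027], 'dq': [-0.003, 0.001, -0.0, -0.001, 0.0, 0.0, 0.001], 'joint_torque': [-0.0, -37.991, 0.146, -23.059, 0.012, 0.014, -0.0], 'position': [0.17, 0.522, 0.23], 'tcp_rot': [[-0.001, 0.31, 0.951], [-0.002, 0.951, -0.31], [-1.0, -0.002, 0.0]], 'wrist_force': [-0.546, -0.273, -0.25], 'torque': [0.017, -0.005, 0.053], 'width': 0.995}
top 46.75113730934601 [[0.003, -1.0, -0.009], [-0.992, -0.002, -0.127], [0.127, 0.009, -0.992]] [-0.003  0.488  1.47 ] [ 0.298 -0.016  1.52 ]
scene 42.95362486429382 [[-0.6, 0.8, 0.01], [0.424, 0.328, -0.845], [-0.679, -0.502, -0.535]] [ 0.286 -0.135  1.723] [1.398 0.682 0.806]
```

View pics/top1.png

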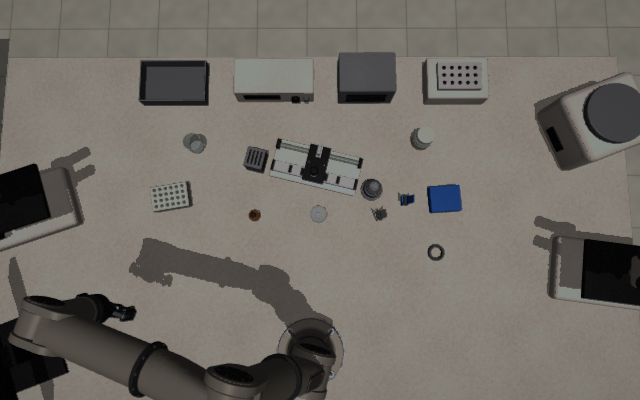

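View pics/scene1.png

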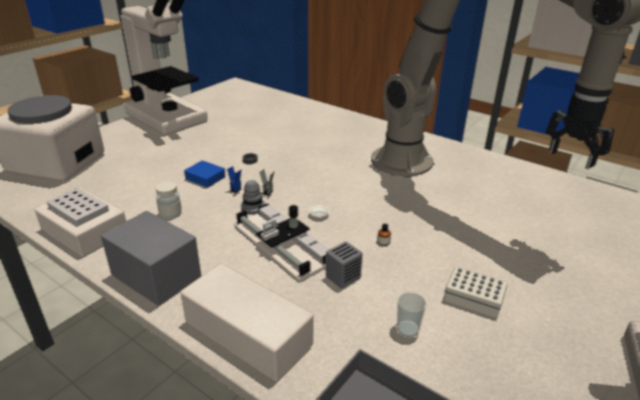

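The top view shows the lamp at (256,158), the carriage near (317,165), the lens at (372,188), the grey clip at (379,213) and the blue look-alike at (406,199). The lens is at the −y end. Next I'll get positions from depth.

Run:
```python
from h import *
d=dict(np.load('top1.npz')); X=world(d)
im=d['image']
# grid data around regions: height stats
def reg(n,u0,u1,v0,v1,zlo,zhi):
    S=X[v0:v1,u0:u1].reshape(-1,3); m=(S[:,2]>zlo)&(S[:,2]<zhi); S=S[m]
    if len(S)==0: print(n,'none');return
    r=cv2.minAreaRect((S[:,:2]*1000).astype(np.float32))
    print(n,len(S),'mean',np.round(S.mean(0),4),'rect',np.round(r[0],1),np.round(r[1],1),round(r[2],1),'zmax',S[:,2].max().round(3))
print('table z',np.nanmedian(X[230:240,330:420,2]))
reg('lens',355,388,172,203,.06,.1); reg('lenstop',355,388,172,203,.078,.1)
reg('lamp',240,272,143,176,.06,.1)
reg('clip',370,388,203,223,.02,.1);reg('cliptop',370,388,203,223,.06,.1)
reg('blue',396,416,190,208,.02,.1)
reg('knob',300,335,160,185,.08,.12)
reg('filter',300,340,140,163,.07,.12)
reg('rail',265,368,135,197,.01,.033)
reg('carr',295,340,140,185,.040,.05)
reg('dish',308,330,203,224,.005,.03)
reg('oil',246,262,207,222,.02,.07)
cv2.imwrite('pics/c1.png',cv2.resize(im[130:230,240:420],None,fx=4.4,fy=4.4,interpolation=cv2.INTER_CUBIC))
e=dict(np.load('scene1.npz')); 
Y=world(e)
for n,(u0,u1,v0,v1) in dict(clip=(258,278,165,198),blue=(225,245,163,195),knob=(286,300,203,222)).items():
    S=Y[v0:v1,u0:u1].reshape(-1,3); S=S[S[:,2]>.03]; print('scene',n,len(S),np.round(np.nanmean(S,0),3),np.round(np.nanmax(S,0),3),np.round(np.nanmin(S,0),3))
cv2.imwrite('pics/c2.png',cv2.resize(e['image'][150:290,200:380],None,fx=4.2,fy=4.2,interpolation=cv2.INTER_CUBIC))
```

```text
table z -0.0011673850570054073
lens 169 mean [ 0.5166 -0.1974  0.0793] rect [ 517.  -197.6] [44.  43.3] 89.4 zmax 0.09
lenstop 108 mean [ 0.5179 -0.1989  0.0837] rect [ 519.3 -198.9] [36.6 37.4] 67.6 zmax 0.09
lamp 402 mean [0.6088 0.1781 0.0765] rect [610.2 179.3] [61.2 67.3] 76.2 zmax 0.087
clip 106 mean [ 0.4319 -0.2231  0.0504] rect [ 431.2 -220.3] [32.9 39.9] 9.0 zmax 0.078
cliptop 36 mean [ 0.4326 -0.2244  0.0697] rect [ 431.3 -219.9] [25.9 40.1] 12.6 zmax 0.078
blue 106 mean [ 0.4797 -0.3096  0.0496] rect [ 479.4 -305.6] [32.6 38.9] 4.5 zmax 0.079
knob 61 mean [ 0.5628 -0.0097  0.0997] rect [563.7  -9.2] [24.4 21.9] 0.1 zmax 0.11
filter 26 mean [ 0.6369 -0.0278  0.088 ] rect [637.7 -27.9] [ 6.4 35.8] 75.9 zmax 0.094
rail 1912 mean [ 0.5873 -0.0195  0.0187] rect [608.1 -31. ] [351.  165.8] 76.2 zmax 0.033
carr 580 mean [ 0.5964 -0.0184  0.0444] rect [592.1 -40.2] [115.  122.1] 76.5 zmax 0.05
dish 215 mean [ 0.4344 -0.0253  0.0107] rect [437.9 -25.4] [65.3 67.2] 6.5 zmax 0.021
oil 104 mean [0.4291 0.1824 0.0377] rect [429.7 183.6] [35.8 32.4] 0.5 zmax 0.058
scene clip 196 [ 0.452 -0.207  0.052] [ 0.521 -0.17   0.076] [ 0.413 -0.238  0.03 ]
scene blue 190 [ 0.485 -0.298  0.053] [ 0.539 -0.207  0.075] [ 0.466 -0.324  0.03 ]
scene knob 170 [ 0.567 -0.007  0.08 ] [0.58  0.007 0.103] [ 0.535 -0.052  0.031]
```

View pics/c1.png

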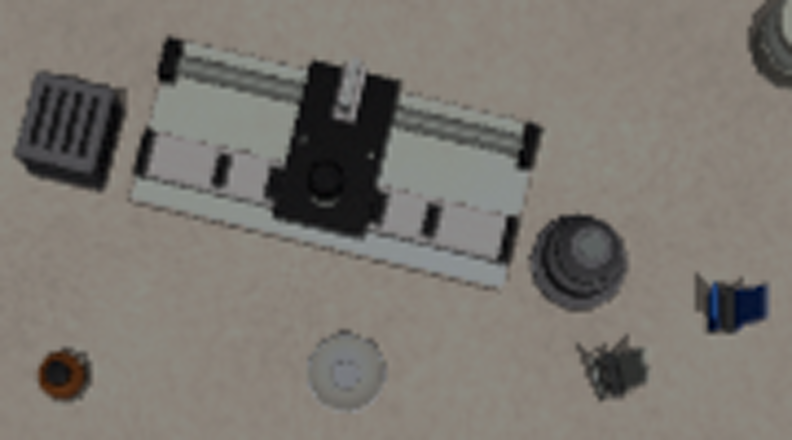

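Everything fits the given sizes. Rail x is at −13.8°, and knob−195 mm·y gives (0.516,−0.199), which matches the lens. In the crop the grey clip is at (612,368), with its y axis about 102–112° from world x. I'll move to it by an outer path.

apply_moves(
  increments=[
    [0, -0.014, 0.029, 0, 0, 0, 1],
    [0, -0.028, 0.058, 0, 0, 0, 1],
    [0, -0.042, 0.087, 0, 0, 0, 1],
    [0, -0.056, 0.116, 0, 0, 0, 1],
    [0, -0.07, 0.144, 0, 0, 0, 1],
  ],
)

```text
time_s: 0.52
position: [0.2862, 0.4096, 0.23]
tcp_rot: [[-0.001, 0.31, 0.951], [-0.003, 0.951, -0.31], [-1.0, -0.003, 0.0]]
wrist_force: [0.3, -0.2, -0.4]
width: 1.0
```

apply_moves(
  increments=[
    [0, -0.014, 0.029, 0, 0, 0, 1],
    [0, -0.028, 0.058, 0, 0, 0, 1],
    [0, -0.042, 0.087, 0, 0, 0, 1],
    [0, -0.056, 0.116, 0, 0, 0, 1],
    [0, -0.07, 0.144, 0, 0, 0, 1],
  ],
)

```text
time_s: 0.93
position: [0.4022, 0.2968, 0.2298]
tcp_rot: [[-0.001, 0.31, 0.951], [-0.004, 0.951, -0.31], [-1.0, -0.004, -0.0]]
wrist_force: [-0.1, 0.9, 0.6]
width: 0.997
```

apply_moves(
  increments=[
    [0, -0.032, 0.013, 0, 0, 0, 1],
    [0, -0.064, 0.026, 0, 0, 0, 1],
    [0, -0.097, 0.038, 0, 0, 0, 1],
    [0, -0.13, 0.051, 0, 0, 0, 1],
    [0, -0.162, 0.064, 0, 0, 0, 1],
  ],
)

```text
time_s: 1.35
position: [0.4123, 0.121, 0.23]
tcp_rot: [[-0.002, 0.31, 0.951], [-0.004, 0.951, -0.31], [-1.0, -0.004, -0.001]]
wrist_force: [0.5, -0.3, -0.1]
width: 1.0
```

apply_moves(
  increments=[
    [0, -0.032, 0.013, 0, 0, 0, 1],
    [0, -0.064, 0.026, 0, 0, 0, 1],
    [0, -0.097, 0.038, 0, 0, 0, 1],
    [0, -0.13, 0.051, 0, 0, 0, 1],
    [0, -0.162, 0.064, 0, 0, 0, 1],
  ],
)

```text
time_s: 1.77
position: [0.4222, -0.0547, 0.2305]
tcp_rot: [[-0.003, 0.31, 0.951], [-0.003, 0.951, -0.31], [-1.0, -0.004, -0.002]]
wrist_force: [1.2, -0.5, -0.6]
width: 0.999
```

apply_moves(
  increments=[
    [0, -0.031, 0.012, 0, 0, 0, 1],
    [0, -0.062, 0.024, 0, 0, 0, 1],
    [0, -0.093, 0.036, 0, 0, 0, 1],
    [0, -0.124, 0.048, 0, 0, 0, 1],
    [0, -0.155, 0.06, 0, 0, 0, 1],
  ],
)

```text
time_s: 2.18
position: [0.4308, -0.2219, 0.2308]
tcp_rot: [[-0.003, 0.31, 0.951], [-0.003, 0.951, -0.31], [-1.0, -0.004, -0.002]]
wrist_force: [1.3, -0.3, 0.3]
width: 0.997
```

apply_moves(
  increments=[
    [0, 0, 0, -6, 0, 0, 1],
    [0, 0, 0, -12, 0, 0, 1],
    [0, 0, 0, -18, 0, 0, 1],
    [0, 0, 0, -24, 0, 0, 1],
    [0, 0, 0, -30, 0, 0, 1],
  ],
)

```text
time_s: 2.6
position: [0.4304, -0.2218, 0.2302]
tcp_rot: [[-0.004, -0.212, 0.977], [-0.002, 0.977, 0.212], [-1.0, -0.001, -0.005]]
wrist_force: [0.4, 0.3, 0.1]
width: 1.004
```

Run:
```python
from h import *
o=robot.get_obs(); print(np.round(o['position'],4),np.round(o['tcp_rot'],3).tolist(),np.round(o['qpos'],2))
d=shot('wrist','w1.png'); np.savez('w1.npz',**{k:np.array(v) for k,v in d.items()})
print(np.round(-d['R'].T@d['t'],3),np.round(d['R'],2).tolist())
X=world(d)
for lo,hi in ((.068,.085),(.05,.068),(.03,.05),(.004,.03)):
    m=(np.abs(X[...,0]-.431)<.035)&(np.abs(X[...,1]+.221)<.035)&(X[...,2]>lo)&(X[...,2]<hi)
    S=X[m]
    if len(S)<5: print(lo,len(S));continue
    r=cv2.minAreaRect((S[:,:2]*1000).astype(np.float32)); print(lo,hi,len(S),S.mean(0).round(4),np.round(r[0],1),np.round(r[1],1),round(r[2],1))
    v,u=np.nonzero(m); print(u.min(),u.max(),v.min(),v.max())
```

```text
[ 0.4304 -0.2218  0.2302] [[-0.004, -0.212, 0.977], [-0.002, 0.977, 0.212], [-1.0, -0.001, -0.005]] [-0.09  0.2   0.63  1.7  -0.12  1.28  2.34]
[ 0.36  -0.237  0.375] [[-0.21, 0.98, -0.0], [0.94, 0.2, 0.28], [0.27, 0.06, -0.96]]
0.068 0.085 383 [ 0.4314 -0.2213  0.0748] [ 431.5 -221.1] [26.4 38.8] 12.3
296 341 167 198
0.05 0.068 339 [ 0.4303 -0.221   0.0595] [ 431.2 -222.2] [25.5 32.2] 11.5
299 336 163 195
0.03 0.05 539 [ 0.4303 -0.2214  0.0407] [ 431.1 -220.7] [34. 22.] 16.3
306 330 156 191
0.004 0.03 217 [ 0.4277 -0.2219  0.0119] [ 432.2 -217. ] [81.  32.5] 62.0
300 350 134 204
```

View pics/w1.png

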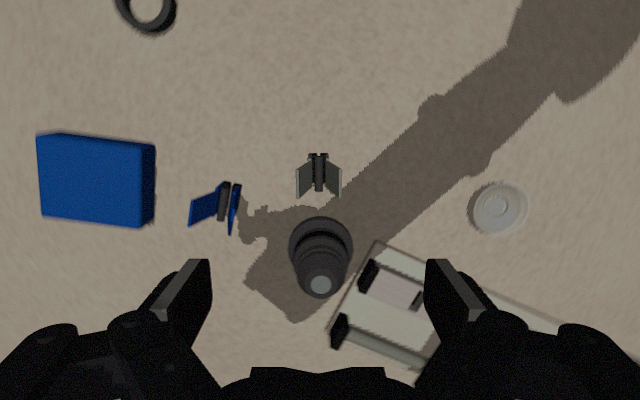

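The wrist view shows the grey clip at (319,177), symmetric and aligned with the tool. Its centre is (0.431,−0.2215) and its yaw 12.3°. The lens at (320,260) is clear. I'll go down and squeeze.

apply_moves(
  increments=[
    [0.03, 0, 0.001, 0, 0, 0, 0.9],
    [0.06, 0, 0.001, 0, 0, 0, 0.8],
    [0.09, 0, 0.001, 0, 0, 0, 0.8],
    [0.11, 0, 0.001, 0, 0, 0, 0.8],
    [0.13, 0, 0.001, 0, 0, 0, 0.8],
  ],
  grip_force=25,
)

```text
time_s: 3.07
position: [0.4298, -0.2212, 0.0984]
tcp_rot: [[-0.006, -0.213, 0.977], [-0.002, 0.977, 0.213], [-1.0, -0.0, -0.006]]
wrist_force: [1.1, -0.4, 0.3]
width: 0.799
```

apply_moves(
  increments=[
    [0.02, 0, 0, 0, 0, 0, 0.8],
    [0.035, 0, 0, 0, 0, 0, 0.8],
    [0.05, 0, 0, 0, 0, 0, 0.8],
    [0.058, 0, 0, 0, 0, 0, 0.8],
    [0.058, 0, 0, 0, 0, 0, 0.8],
  ],
)

```text
time_s: 3.48
position: [0.4279, -0.2203, 0.0386]
tcp_rot: [[-0.01, -0.212, 0.977], [-0.0, 0.977, 0.212], [-1.0, 0.002, -0.01]]
wrist_force: [0.0, -0.3, -0.1]
width: 0.798
```

apply_moves(
  increments=[
    [0, 0, 0, 0, 0, 0, 0.6],
    [0, 0, 0, 0, 0, 0, 0.5],
    [0, 0, 0, 0, 0, 0, 0.4],
    [0, 0, 0, 0, 0, 0, 0.3],
    [0, 0, 0, 0, 0, 0, 0.1],
  ],
)

```text
time_s: 3.9
position: [0.43, -0.2224, 0.0409]
tcp_rot: [[-0.005, -0.211, 0.977], [-0.003, 0.977, 0.211], [-1.0, -0.002, -0.006]]
wrist_force: [0.5, -1.1, 6.1]
width: 0.203
```

apply_moves(
  increments=[
    [0, 0, 0, 0, 0, 0, 0],
    [0, 0, 0, 0, 0, 0, 0],
    [0, 0, 0, 0, 0, 0, 0],
    [0, 0, 0, 0, 0, 0, 0],
    [0, 0, 0, 0, 0, 0, 0],
  ],
)

```text
time_s: 4.32
position: [0.43, -0.2222, 0.0409]
tcp_rot: [[-0.005, -0.211, 0.977], [-0.003, 0.977, 0.211], [-1.0, -0.002, -0.006]]
wrist_force: [0.3, 0.4, 1.7]
width: 0.204
```

apply_moves(
  increments=[
    [-0.02, 0, 0, 0, 0, 0, 0],
    [-0.045, 0, 0, 0, 0, 0, 0],
    [-0.075, 0, 0, 0, 0, 0, 0],
    [-0.11, 0, 0, 0, 0, 0, 0],
    [-0.13, 0, 0, 0, 0, 0, 0],
  ],
  grip_force=35,
)

```text
time_s: 4.73
position: [0.4316, -0.2225, 0.1738]
tcp_rot: [[-0.002, -0.211, 0.977], [-0.004, 0.977, 0.211], [-1.0, -0.004, -0.003]]
wrist_force: [0.9, -0.9, -1.2]
width: 0.2
```

apply_moves(
  increments=[
    [0, 0.012, 0.02, 0, 0, 0, 0],
    [0, 0.027, 0.045, 0, 0, 0, 0],
    [0, 0.043, 0.071, 0, 0, 0, 0],
    [0, 0.059, 0.098, 0, 0, 0, 0],
    [0, 0.073, 0.121, 0, 0, 0, 0],
  ],
)

```text
time_s: 5.15
position: [0.5354, -0.1233, 0.1727]
tcp_rot: [[-0.002, -0.212, 0.977], [-0.003, 0.977, 0.212], [-1.0, -0.002, -0.003]]
wrist_force: [0.9, -0.2, -0.5]
width: 0.205
```

apply_moves(
  increments=[
    [0, 0.015, 0.025, 5, 0, 0, 0],
    [0, 0.032, 0.052, 10, 0, 0, 0],
    [0, 0.048, 0.08, 15, 0, 0, 0],
    [0, 0.064, 0.107, 20, 0, 0, 0],
    [0, 0.073, 0.121, 26, 0, 0, 0],
  ],
)

```text
time_s: 5.57
position: [0.6402, -0.021, 0.1707]
tcp_rot: [[-0.003, 0.237, 0.972], [-0.0, 0.972, -0.237], [-1.0, -0.001, -0.003]]
wrist_force: [0.4, 0.5, -1.1]
width: 0.204
```

```bash
cat > f.py <<'E'
from h import *
def filt(n,f=None):
    d=shot(n,f); X=world(d)
    # rail coordinates relative to estimate
    a=np.radians(-13.8); ex=np.array([np.cos(a),np.sin(a)]); ey=np.array([-np.sin(a),np.cos(a)])
    P=X[...,:2]-np.array([.6369,-.0277]); U=P@ex; V=P@ey; Z=X[...,2]
    return d,X,U,V,Z
E
python3 - <<'E'
from f import *
o=robot.get_obs(); print(np.round(o['position'],4),np.round(o['tcp_rot'],3).tolist(),np.round(o['qpos'],2),o['width'])
for n in ('wrist','scene','top'):
    d,X,U,V,Z=filt(n,n[0]+'2.png')
    m=(abs(U)<.022)&(abs(V)<.015)&(Z>.075)&(Z<.097)
    print(n,m.sum(),*( [np.round([U[m].min(),U[m].max(),V[m].min(),V[m].max(),V[m].mean()],4), Z[m].max()] if m.any() else []))
    m=(abs(U)<.025)&(abs(V)<.03)&(Z>.1)&(Z<.15)
    if m.sum()>3: print(' clip',m.sum(),np.round([U[m].min(),U[m].max(),V[m].min(),V[m].max(),Z[m].min()],4))
    if n=='wrist': W=d['image']
    if n=='scene': S=d['image'][130:270,180:400]
cv2.imwrite('pics/comb2.png',np.vstack([cv2.resize(W[:,:],(480,300)),cv2.resize(S,(471,300))[:, :471] if 0 else cv2.resize(S,(480,300))]))
E
```

```text
[ 0.6402 -0.021   0.1707] [[-0.003, 0.237, 0.972], [-0.0, 0.972, -0.237], [-1.0, -0.001, -0.003]] [-0.36  0.59  0.6   1.35 -0.33  1.31  1.58] 0.20353988541659615
wrist 527 [-0.0167  0.0196 -0.0043  0.0018 -0.001 ] 0.09339679925727434
 clip 712 [-0.0113  0.0074 -0.0113  0.0246  0.1322]
scene 77 [-0.0173  0.0204 -0.0032  0.0095  0.0041] 0.08915124086419406
 clip 113 [-0.0136  0.0209 -0.0038  0.03    0.1277]
top 0
```

View pics/comb2.png

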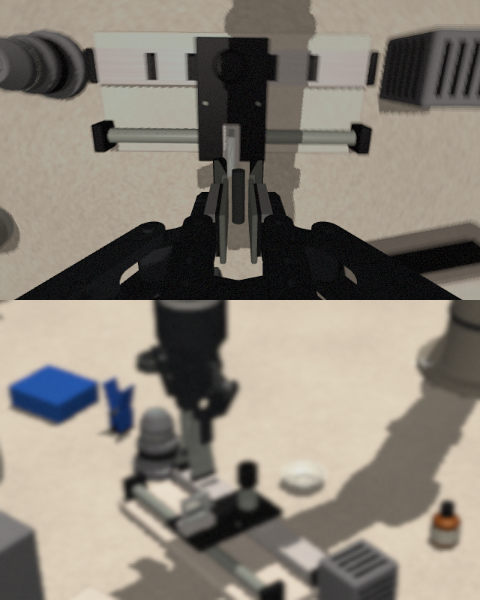

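The wrist view shows the open clip between the fingers at (238,195), with the filter plate a little left at (232,140). That agrees with the −8 mm offset along tool y from depth. I'll correct that, lower to just above the edge and check again.

apply_moves(
  increments=[
    [0, -0.003, 0, 0, 0, 0, 0],
    [0.005, -0.006, 0, 0, 0, 0, 0],
    [0.013, -0.008, -0.0005, 0, 0, 0, 0],
    [0.023, -0.0083, -0.0005, 0, 0, 0, 0],
    [0.026, -0.0083, -0.0005, 0, 0, 0, 0],
  ],
)

```text
time_s: 6.13
position: [0.6337, -0.0329, 0.1422]
tcp_rot: [[-0.009, 0.235, 0.972], [-0.003, 0.972, -0.235], [-1.0, -0.005, -0.008]]
wrist_force: [-0.1, -0.1, -0.6]
width: 0.203
```

Run:
```python
from f import *
o=robot.get_obs(); print(np.round(o['position'],4),np.round(o['tcp_rot'],3).tolist(),o['width'])
P=o['position'];R=np.array(o['tcp_rot'])
d=shot('wrist'); X=world(d); L=(X-P)@R  # tool coords
def rep(t,m):
    if m.sum()>3: print(t,m.sum(),'y',np.round(np.percentile(L[m][:,1],[2,50,98]),4),'z',np.round(np.percentile(L[m][:,2],[2,98]),4),'Z',np.round(np.percentile(X[m][:,2],[2,98]),3))
Z=X[...,2]; n=(abs(L[...,1])<.02)&(abs(L[...,2])<.03)
for lo in np.arange(.07,.16,.01): rep('%.2f'%lo,n&(Z>lo)&(Z<=lo+.01))
cv2.imwrite('pics/w3.png',cv2.resize(d['image'][120:400,200:440],None,fx=2.1,fy=2.1))
```

```text
[ 0.6337 -0.0329  0.1422] [[-0.009, 0.235, 0.972], [-0.003, 0.972, -0.235], [-1.0, -0.005, -0.008]] 0.2033564621390936
0.07 45 y [0.0022 0.0052 0.0077] z [-0.0143 -0.0137] Z [0.07 0.08]
0.08 46 y [0.0021 0.005  0.0079] z [-0.0143 -0.0127] Z [0.081 0.09 ]
0.09 447 y [0.002  0.0056 0.0078] z [-0.0142  0.0205] Z [0.09  0.093]
0.10 177 y [-0.0184  0.0085  0.0172] z [-0.0126  0.005 ] Z [0.105 0.11 ]
0.11 490 y [-0.0172 -0.0084  0.016 ] z [-0.0127  0.0021] Z [0.11 0.12]
0.12 253 y [-0.0146 -0.0101  0.0135] z [-0.0126 -0.0012] Z [0.12 0.13]
0.13 1554 y [-0.0111 -0.0007  0.0102] z [-0.0144  0.0186] Z [0.131 0.14 ]
0.14 326 y [-0.015  -0.0003  0.0133] z [-0.0121  0.0143] Z [0.14 0.15]
0.15 837 y [-0.0194  0.0055  0.0193] z [-0.0119  0.0116] Z [0.15 0.16]
```

View pics/w3.png

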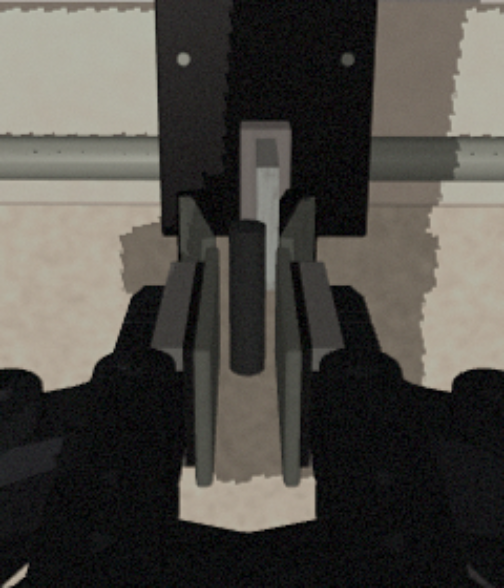

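The filter (plate at crop (267,190)) is 5 mm to +y of the clip centre, because the arm overshot a little. I'll correct slowly.

apply_moves(
  increments=[
    [0, 0.002, 0.001, 0, 0, 0, 0],
    [0, 0.004, 0.002, 0, 0, 0, 0],
    [0, 0.0055, 0.003, 0, 0, 0, 0],
    [0, 0.0055, 0.003, 0, 0, 0, 0],
    [0, 0.0055, 0.003, 0, 0, 0, 0],
  ],
)

```text
time_s: 6.6
position: [0.6384, -0.0272, 0.1423]
tcp_rot: [[-0.009, 0.233, 0.972], [-0.002, 0.972, -0.233], [-1.0, -0.004, -0.008]]
wrist_force: [0.6, 0.8, 0.2]
width: 0.204
```

```bash
cat > g.py <<'E'
from f import *
o=robot.get_obs(); print(np.round(o['position'],4),np.round(o['tcp_rot'],3).tolist(),o['width'],np.round(o['wrist_force'],1))
P=o['position'];R=np.array(o['tcp_rot'])
d=shot('wrist'); X=world(d); L=(X-P)@R
def rep(t,m):
    if m.sum()>3: print(t,m.sum(),'y',np.round(np.percentile(L[m][:,1],[2,50,98]),4),'z',np.round(np.percentile(L[m][:,2],[2,98]),4),'Z',np.round(np.percentile(X[m][:,2],[2,98]),3))
Z=X[...,2]; n=(abs(L[...,1])<.02)&(abs(L[...,2])<.03)
for lo in np.arange(.07,.14,.01): rep('%.2f'%lo,n&(Z>lo)&(Z<=lo+.01))
E
python3 g.py
```

```text
[ 0.6384 -0.0272  0.1423] [[-0.009, 0.233, 0.972], [-0.002, 0.972, -0.233], [-1.0, -0.004, -0.008]] 0.20355758095671989 [0.6 0.8 0.2]
0.07 42 y [-0.0045 -0.0021  0.001 ] z [-0.0174 -0.0169] Z [0.07 0.08]
0.08 44 y [-0.0043 -0.0017  0.0009] z [-0.0176 -0.0136] Z [0.081 0.09 ]
0.09 342 y [-0.0048 -0.002   0.0009] z [-0.0174  0.0005] Z [0.091 0.093]
0.10 176 y [-0.0184 -0.0005  0.0172] z [-0.0127  0.0051] Z [0.105 0.11 ]
0.11 491 y [-0.0172 -0.0084  0.016 ] z [-0.0126  0.0021] Z [0.11 0.12]
0.12 250 y [-0.0146 -0.0101  0.0135] z [-0.0127 -0.0009] Z [0.12 0.13]
0.13 1557 y [-0.0112 -0.0007  0.0102] z [-0.0143  0.0187] Z [0.131 0.14 ]
0.14 324 y [-0.0142 -0.0003  0.014 ] z [-0.0132  0.0144] Z [0.14 0.15]
```

apply_moves(
  increments=[
    [0.006, -0.001, 0, 0, 0, 0, 0],
    [0.012, -0.001, 0, 0, 0, 0, 0],
    [0.017, -0.001, 0, 0, 0, 0, 0],
    [0.019, -0.001, 0, 0, 0, 0, 0],
    [0.02, -0.001, 0, 0, 0, 0, 0],
  ],
)

```text
time_s: 7.07
position: [0.6372, -0.0284, 0.1212]
tcp_rot: [[-0.011, 0.234, 0.972], [-0.002, 0.972, -0.234], [-1.0, -0.005, -0.01]]
wrist_force: [0.3, 0.2, -1.1]
width: 0.199
```

apply_moves(
  increments=[
    [0.004, 0, 0, 0, 0, 0, 0],
    [0.008, 0, 0, 0, 0, 0, 0],
    [0.011, 0, 0, 0, 0, 0, 0],
    [0.013, 0, 0, 0, 0, 0, 0],
    [0.013, 0, 0, 0, 0, 0, 0],
  ],
)

```text
time_s: 7.48
position: [0.6366, -0.0283, 0.1075]
tcp_rot: [[-0.012, 0.234, 0.972], [-0.002, 0.972, -0.234], [-1.0, -0.005, -0.011]]
wrist_force: [-0.7, 0.1, -0.4]
width: 0.202
```

```bash
python3 g.py
```

```text
[ 0.6366 -0.0283  0.1075] [[-0.012, 0.234, 0.972], [-0.002, 0.972, -0.234], [-1.0, -0.005, -0.011]] 0.20230531183403924 [-0.7  0.1 -0.4]
0.07 583 y [-0.0182 -0.0002  0.0169] z [-0.0162  0.0035] Z [0.071 0.08 ]
0.08 353 y [-0.0161 -0.0007  0.0149] z [-0.0163  0.0006] Z [0.08 0.09]
0.09 379 y [-0.0132 -0.0003  0.0122] z [-0.0162 -0.0031] Z [0.09 0.1 ]
0.10 1590 y [-0.0097 -0.0007  0.0087] z [-0.0143  0.0186] Z [0.1   0.109]
0.11 526 y [-0.019   0.0055  0.0192] z [-0.0118  0.0093] Z [0.11 0.12]
0.12 917 y [-0.0195  0.0055  0.0193] z [-0.0119  0.0107] Z [0.12 0.13]
0.13 1117 y [-0.0193  0.0055  0.0193] z [-0.0119  0.0109] Z [0.13 0.14]
0.14 2538 y [-0.0149 -0.0062  0.0141] z [-0.0123  0.0139] Z [0.141 0.149]
```

No contact force, and the plate is centred between the jaws. Releasing.

apply_moves(
  increments=[
    [0, 0, 0, 0, 0, 0, 0.25],
    [0, 0, 0, 0, 0, 0, 0.32],
    [0, 0, 0, 0, 0, 0, 0.4],
    [0, 0, 0, 0, 0, 0, 0.5],
    [0, 0, 0, 0, 0, 0, 0.7],
  ],
)

```text
time_s: 7.95
position: [0.6371, -0.0285, 0.1083]
tcp_rot: [[-0.01, 0.234, 0.972], [-0.002, 0.972, -0.234], [-1.0, -0.005, -0.01]]
wrist_force: [0.5, 0.7, 0.4]
width: 0.624
```

apply_moves(
  increments=[
    [0, 0, 0, 0, 0, 0, 0.8],
    [-0.01, 0, 0, 0, 0, 0, 0.8],
    [-0.03, 0, 0, 0, 0, 0, 0.8],
    [-0.06, 0, 0, 0, 0, 0, 0.8],
    [-0.09, 0, 0, 0, 0, 0, 0.8],
  ],
)

```text
time_s: 8.37
position: [0.6374, -0.0282, 0.1993]
tcp_rot: [[-0.012, 0.234, 0.972], [-0.003, 0.972, -0.234], [-1.0, -0.005, -0.011]]
wrist_force: [1.6, -0.6, 1.1]
width: 0.804
```

Run:
```python
from f import *
o=robot.get_obs(); print(np.round(o['position'],4),np.round(o['tcp_rot'],3).tolist(),o['width'])
d,X,U,V,Z=filt('wrist','w4.png')
for lo in np.arange(.05,.16,.01):
    m=(abs(U)<.03)&(abs(V)<.03)&(Z>lo)&(Z<=lo+.01)
    if m.sum()>3: print('%.2f'%lo,m.sum(),np.round([U[m].min(),U[m].max(),V[m].min(),V[m].max()],4))
m=(abs(U+.075)<.025)&(abs(V)<.025)&(Z>.095)&(Z<.115); print('knob',m.sum(),np.round(np.percentile(U[m],[1,99]),4),np.round(np.percentile(V[m],[1,99]),4),Z[m].max(), X[m].mean(0))
t=shot('top'); X=world(t); m=(abs(X[...,0]-.5637)<.02)&(abs(X[...,1]+.0097)<.02)&(X[...,2]>.095)&(X[...,2]<.12); print(m.sum(),X[m].mean(0))
```

```text
[ 0.6374 -0.0282  0.1993] [[-0.012, 0.234, 0.972], [-0.003, 0.972, -0.234], [-1.0, -0.005, -0.011]] 0.8041320695317953
0.05 196 [-0.0198 -0.0095 -0.0088  0.0067]
0.06 19 [-0.0168 -0.0127 -0.0086  0.0027]
0.07 97 [-0.0168  0.017  -0.0128  0.0103]
0.08 361 [-0.0167  0.017  -0.0124  0.0101]
0.09 94 [-0.0163 -0.005  -0.012   0.0089]
0.10 693 [-0.0144  0.0202 -0.0108  0.0085]
0.11 283 [-0.0126  0.0154 -0.0121  0.0106]
0.12 316 [-0.0102  0.0154 -0.0146  0.0115]
0.13 359 [-0.01    0.0159 -0.0158  0.0144]
0.14 667 [-0.01    0.016  -0.0182  0.0164]
knob 1272 [-0.0852 -0.0617] [-0.0131  0.0103] 0.10688324630931871 [ 0.56515871 -0.0115457   0.1040144 ]
0 [nan nan nan]<stdin>:8: RuntimeWarning: Mean of empty slice.
  ret = um.true_divide(
```

View pics/w4.png

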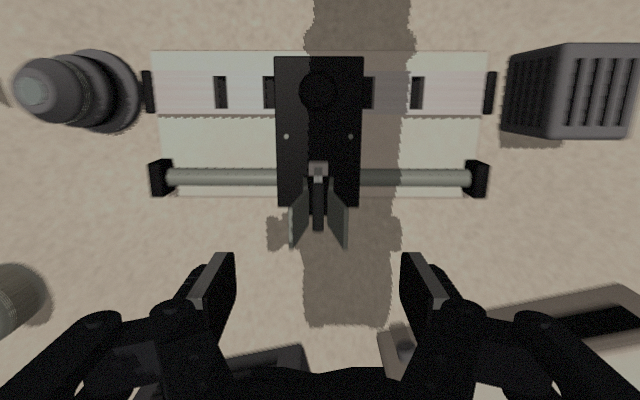

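In the wrist view the clip sits squarely on the filter plate at (318,200), released. The knob is at (318,92). Next I'll move over the knob.

apply_moves(
  increments=[
    [0, 0, -0.015, 0, 0, 0, 0.8],
    [0, 0, -0.035, 0, 0, 0, 0.8],
    [0, 0, -0.055, 0, 0, 0, 0.8],
    [0, 0, -0.07, 0, 0, 0, 0.8],
    [0, 0, -0.0744, 0, 0, 0, 0.8],
  ],
)

```text
time_s: 8.88
position: [0.5676, -0.0114, 0.2059]
tcp_rot: [[0.001, 0.233, 0.972], [-0.002, 0.972, -0.233], [-1.0, -0.002, 0.002]]
wrist_force: [-0.1, -1.1, 0.2]
width: 0.797
```

apply_moves(
  increments=[
    [0.015, 0, 0, 0, 0, 0, 0.8],
    [0.035, 0, 0, 0, 0, 0, 0.8],
    [0.05, 0, 0, 0, 0, 0, 0.8],
    [0.06, 0, 0, 0, 0, 0, 0.8],
    [0.06, 0, 0, 0, 0, 0, 0.8],
  ],
)

```text
time_s: 9.3
position: [0.5664, -0.0115, 0.1437]
tcp_rot: [[-0.003, 0.234, 0.972], [-0.003, 0.972, -0.234], [-1.0, -0.003, -0.002]]
wrist_force: [-0.5, -0.5, -0.3]
width: 0.799
```

```bash
python3 g.py
```

```text
[ 0.5664 -0.0115  0.1437] [[-0.003, 0.234, 0.972], [-0.003, 0.972, -0.234], [-1.0, -0.003, -0.002]] 0.799008497378237 [-0.5 -0.5 -0.3]
0.07 26 y [-0.0112 -0.0014  0.0107] z [-0.0137 -0.0064] Z [0.078 0.08 ]
0.08 190 y [-0.0116  0.0003  0.0116] z [-0.0139 -0.0058] Z [0.08 0.09]
0.09 202 y [-0.0117 -0.0002  0.0116] z [-0.0138 -0.006 ] Z [0.091 0.1  ]
0.10 1605 y [-0.0114 -0.0002  0.0113] z [-0.013   0.0095] Z [0.101 0.106]
```

apply_moves(
  increments=[
    [0.015, 0, -0.001, 0, 0, 0, 0.8],
    [0.03, 0, -0.0018, 0, 0, 0, 0.75],
    [0.05, 0, -0.0018, 0, 0, 0, 0.7],
    [0.065, 0, -0.0018, 0, 0, 0, 0.7],
    [0.07, 0, -0.0018, 0, 0, 0, 0.7],
  ],
  grip_force=50,
)

```text
time_s: 9.77
position: [0.5651, -0.0114, 0.074]
tcp_rot: [[-0.002, 0.234, 0.972], [-0.003, 0.972, -0.234], [-1.0, -0.003, -0.002]]
wrist_force: [-0.3, 0.2, -0.4]
width: 0.7
```

apply_moves(
  increments=[
    [0.0005, 0, 0, 0, 0, 0, 0.6],
    [0.0005, 0, 0, 0, 0, 0, 0.5],
    [0.0005, 0, 0, 0, 0, 0, 0.45],
    [0.0005, 0, 0, 0, 0, 0, 0.4],
    [0.0005, 0, 0, 0, 0, 0, 0.36],
  ],
)

```text
time_s: 10.18
position: [0.5659, -0.0115, 0.0745]
tcp_rot: [[-0.0, 0.234, 0.972], [-0.003, 0.972, -0.234], [-1.0, -0.003, 0.0]]
wrist_force: [0.2, 0.3, 0.4]
width: 0.36
```

apply_moves(
  increments=[
    [0, 0, 0, 0, 0, 0, 0.3],
    [0, 0, 0, 0, 0, 0, 0.2],
    [0, 0, 0, 0, 0, 0, 0.1],
    [0, 0, 0, 0, 0, 0, 0],
    [0, 0, 0, 0, 0, 0, 0],
  ],
)

```text
time_s: 10.6
position: [0.566, -0.0113, 0.0749]
tcp_rot: [[-0.0, 0.233, 0.972], [-0.002, 0.972, -0.233], [-1.0, -0.002, 0.0]]
wrist_force: [-2.2, 0.6, 3.1]
width: 0.287
```

Gripped. Pulling up 15.5 mm.

apply_moves(
  increments=[
    [-0.004, 0, 0, 0, 0, 0, 0],
    [-0.008, 0, 0, 0, 0, 0, 0],
    [-0.012, 0, 0, 0, 0, 0, 0],
    [-0.0155, 0, 0, 0, 0, 0, 0],
    [-0.0155, 0, 0, 0, 0, 0, 0],
  ],
)

```text
time_s: 11.02
position: [0.5659, -0.0112, 0.0906]
tcp_rot: [[-0.0, 0.233, 0.972], [-0.002, 0.972, -0.233], [-1.0, -0.002, 0.0]]
wrist_force: [1.9, 0.1, -6.3]
width: 0.284
```

apply_moves(
  increments=[
    [0, 0, 0, 0, 0, 0, 0],
    [0, 0, 0, 0, 0, 0, 0],
    [0, 0, 0, 0, 0, 0, 0],
    [0, 0, 0, 0, 0, 0, 0],
    [0, 0, 0, 0, 0, 0, 0],
  ],
)

```text
time_s: 11.43
position: [0.5659, -0.0112, 0.0904]
tcp_rot: [[-0.0, 0.233, 0.972], [-0.002, 0.972, -0.233], [-1.0, -0.002, 0.0]]
wrist_force: [2.3, -0.1, -6.5]
width: 0.284
```

The 6.5 N matches the spring at about 15.5 mm, so the pin is out. Sliding 40 mm towards the lens (−y).

apply_moves(
  increments=[
    [0, -0.006, 0, 0, 0, 0, 0],
    [0, -0.012, 0, 0, 0, 0, 0],
    [0, -0.018, 0, 0, 0, 0, 0],
    [0, -0.022, 0, 0, 0, 0, 0],
    [0, -0.024, 0, 0, 0, 0, 0],
  ],
)

```text
time_s: 11.85
position: [0.5598, -0.036, 0.0906]
tcp_rot: [[-0.001, 0.235, 0.972], [-0.003, 0.972, -0.235], [-1.0, -0.003, 0.0]]
wrist_force: [2.7, 1.7, -6.4]
width: 0.287
```

```bash
python3 -c "
from h import *
p=robot.get_obs()['position'];print(np.round(p,4), (p[:2]-np.array([.5659,-.0112]))@np.array([[.2385,.971],[.971,-.2385]]).T)"
```

```text
[ 0.5598 -0.036   0.0906] [-2.55719490e-02  4.31666483e-05]
```

apply_moves(
  increments=[
    [0, -0.004, 0, 0, 0, 0, 0],
    [0, -0.008, 0, 0, 0, 0, 0],
    [0, -0.011, 0, 0, 0, 0, 0],
    [0, -0.013, 0, 0, 0, 0, 0],
    [0, -0.0142, 0, 0, 0, 0, 0],
  ],
)

```text
time_s: 12.27
position: [0.5563, -0.0503, 0.0906]
tcp_rot: [[-0.001, 0.235, 0.972], [-0.003, 0.972, -0.235], [-1.0, -0.003, -0.0]]
wrist_force: [2.7, 1.7, -7.3]
width: 0.287
```

apply_moves(
  increments=[
    [0, 0, 0, 0, 0, 0, 0],
    [0, 0, 0, 0, 0, 0, 0],
    [0, 0, 0, 0, 0, 0, 0],
    [0, 0, 0, 0, 0, 0, 0],
    [0, 0, 0, 0, 0, 0, 0],
  ],
)

```text
time_s: 12.68
position: [0.5563, -0.0506, 0.0906]
tcp_rot: [[-0.001, 0.235, 0.972], [-0.003, 0.972, -0.235], [-1.0, -0.004, 0.0]]
wrist_force: [2.9, 0.4, -7.0]
width: 0.281
```

```bash
cat > s.py <<'E'
from h import *
o=robot.get_obs();p=o['position'];print(np.round(p,4), (p[:2]-np.array([.5659,-.0112]))@np.array([[.2385,.971],[.971,-.2385]]).T,o['wrist_force'])
E
python3 s.py
```

```text
[ 0.5563 -0.0506  0.0906] [-4.05237085e-02  8.86008153e-05] [ 2.88469383  0.40794659 -6.95172224]
```

At −40.5 mm, which is within the hole's ±1.5 mm. Lowering.

apply_moves(
  increments=[
    [0.003, 0.0004, 0, 0, 0, 0, 0],
    [0.006, 0.0004, 0, 0, 0, 0, 0],
    [0.009, 0.0004, 0, 0, 0, 0, 0],
    [0.012, 0.0004, 0, 0, 0, 0, 0],
    [0.0155, 0.0004, 0, 0, 0, 0, 0],
  ],
)

```text
time_s: 13.1
position: [0.5563, -0.0506, 0.0749]
tcp_rot: [[-0.001, 0.236, 0.972], [-0.004, 0.972, -0.236], [-1.0, -0.004, -0.0]]
wrist_force: [0.6, 0.0, -2.0]
width: 0.283
```

apply_moves(
  increments=[
    [0.0003, 0, 0, 0, 0, 0, 0],
    [0.0003, 0, 0, 0, 0, 0, 0],
    [0.0003, 0, 0, 0, 0, 0, 0],
    [0.0003, 0, 0, 0, 0, 0, 0],
    [0.0003, 0, 0, 0, 0, 0, 0],
  ],
)

```text
time_s: 13.52
position: [0.5564, -0.0506, 0.075]
tcp_rot: [[-0.001, 0.236, 0.972], [-0.004, 0.972, -0.236], [-1.0, -0.004, 0.0]]
wrist_force: [0.1, -0.2, -0.3]
width: 0.288
```

```bash
python3 s.py
```

```text
[ 0.5564 -0.0506  0.075 ] [-0.04052664  0.00012289] [ 0.10149713 -0.22852621 -0.30505317]
```

apply_moves(
  increments=[
    [0.0006, 0, 0, 0, 0, 0, 0],
    [0.0012, 0, 0, 0, 0, 0, 0],
    [0.0012, 0, 0, 0, 0, 0, 0],
    [0.0012, 0, 0, 0, 0, 0, 0],
    [0.0012, 0, 0, 0, 0, 0, 0],
  ],
)

```text
time_s: 13.93
position: [0.5564, -0.0507, 0.0749]
tcp_rot: [[-0.0, 0.236, 0.972], [-0.003, 0.972, -0.236], [-1.0, -0.003, 0.0]]
wrist_force: [-2.8, 0.4, 5.9]
width: 0.282
```

```bash
python3 s.py
python3 - <<'E'
from f import *
d=shot('wrist'); e=shot('scene')
X=world(d);P=X[...,:2]-np.array([.6369,-.0277])
a=np.radians(-13.8);ex=np.array([np.cos(a),np.sin(a)]);ey=np.array([-np.sin(a),np.cos(a)])
for D in (d,e):
    X=world(D);P=X[...,:2]-np.array([.6369,-.0277]);U=P@ex;V=P@ey+.04;Z=X[...,2]
    for lo,hi in ((.06,.1),(.13,.15)):
        m=(abs(U)<.03)&(abs(V)<.03)&(Z>lo)&(Z<hi)
        if m.sum()>3: print(lo,m.sum(),np.round([U[m].min(),U[m].max(),V[m].min(),V[m].max(),Z[m].max()],4))
    m=(U<-.03)&(U>-.12)&(abs(V)<.06)&(Z>.040)&(Z<.05); print('carr',m.sum(),np.round(np.percentile(V[m],[2,98]),4))
cv2.imwrite('pics/end.png',np.vstack([cv2.resize(d['image'],(480,300)),cv2.resize(e['image'][130:270,180:400],(480,300))]))
E
```

```text
[ 0.5564 -0.0507  0.0749] [-0.04056061  0.00023279] [-2.84782113  0.44897751  5.8667133 ]
0.06 297 [-0.0189 -0.0082 -0.0094  0.004   0.0782]
carr 7877 [-0.0356  0.0318]
0.06 171 [-0.0163  0.0195 -0.0086  0.017   0.1   ]
0.13 96 [-0.0124  0.0158 -0.0168  0.0209  0.1449]
carr 328 [-0.0301  0.0377]
```

View pics/end.png

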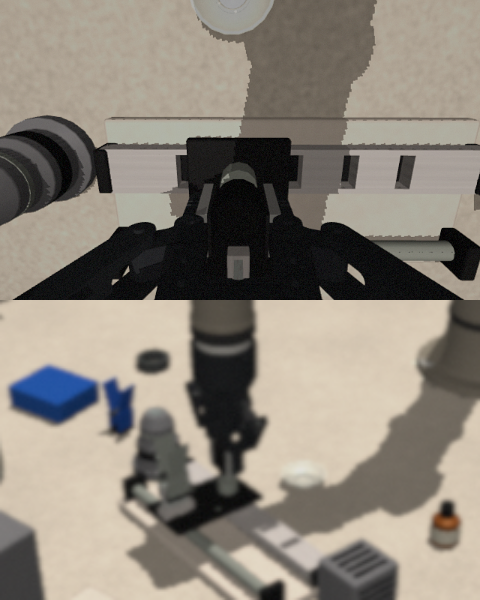

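The final views show the carriage one hole nearer the lens and the clip still on the filter (scene half, about (178,475)). The gripper holds the knob, and the plunger meets a hard stop at its original home height.

```bash
python3 -c "
from h import *
print(robot.hand_in())"
```

```text
the job is handed in; nothing more can be done
None
```

I clipped the grey spring clamp onto the filter plate and let go. I then pulled the plunger, slid the carriage one hole towards the lens, and seated the pin. I handed in at about 14 s with the gripper still holding the knob.

Last checks:
- **Clip:** it stands by itself on the plate. Before the slide its jaws were centred within about 1 mm, and the last scene image shows it still there.
- **Slide:** the tool moved 40.5 mm along the rail towards the lens, within the hole's ±1.5 mm. Depth readings of the carriage edges agree to about 2 mm in the wrist camera and about 4 mm in the scene camera, which is noisier.
- **Pin:** the knob is back at its original height (tool tip at 74.9 mm before and after). It meets a hard stop there, with about 6 N of downward push left on it. I judged the pin home by this height and force, as it can't be seen directly.
- **Other objects:** I touched nothing else. I checked this only by eye in the last images, which don't show every item.

One thing went off on the way: a fast sideways move overshot by about 4–5 mm above the filter. I corrected it before lowering the clip.

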